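Bleed the boiler test unit: open the guard and hold the vent plunger half-way

TASK

Swing the guard door of the stainless boiler test unit wide open, to about a right angle, then press the green vent plunger behind it half-way down (12 mm of its 24 mm travel) with the gripper's fingers, hold it there for at least three seconds and finish the program while still holding it at half travel, door open. It must never be pushed right down to its stop, the red dump plunger beside it must not be pressed, and the tools and other things on the bench are to be left where they are.

Things in the scene. Friction and masses are not known exactly. Their poses are not given: they have to be found in the camera images.
- rig: Boiler test unit, fixed: steel box 260 deep (x), 190 wide (y), 150 high (brass parts on its rear to 205). Origin: centre of its underside; front is its -x, facing the robot within 20 degrees. Its front 105 mm is a bay open at the top (deck 55 above the bench, side walls to 135) that the guard door closes in front and on top; two plungers stand in it 80 apart, 45 behind the front edge.
- guard (a joint): Guard door angle (rad): 0 shut, grows opening, stop at 1.75; starts at 0 to 0.25. Upright hinge at the front edge on the robot's right; opens counter-clockwise seen from above, handle towards the robot. Panel 176 wide, 12 thick, 20 to 150 above the bench, with a clear roof (top at 154) reaching 90 back over the plungers, which swings with it. Light friction (0.12 N m); stays where left.
- guard_handle (a point): Grip point on the axis of the door's handle: black upright round bar, 14 thick, free from above, 63 to 167 above the bench. The point is 135 above the bench, 148 from the hinge along the panel, 52 in front of the hinge (40 off the face). Thin struts to the panel at heights 75 and 100. Axes turn with the door: -x out of its face, y from hinge to free edge, z up.
- guard_hinge (a point): Point on the door's upright hinge axis, 135 above the bench, at x -130, y -88 of the unit's frame. Axes turn with the door, as for guard_handle.
- vent_valve: The green-capped vent valve (brass collar and its plunger), on the bay's deck; left or right of the red one, it varies. Origin: centre of the collar's underside, 55 above the bench. Collar 26 in diameter, 25 high.
- vent (a joint): Travel of the green plunger (m): 0 up at rest, grows straight downwards, 0.024 at the stop, half-way is 0.012. Spring: 4 N to start, plus 0.4 N per mm (8.8 N at half-way, 13.6 N at the stop); it springs back up when let go.
- vent_top (a point): Centre of the flat top of the green cap (36 diameter, 12 thick); at rest 120 above the bench; moves down with the plunger. The 12 mm stem between cap and collar is white above, black below: at rest 11 mm of black show above the collar, at half-way the black has just sunk into it.
- dump_valve: The red-capped dump valve, the same shape and size as the green one, beside it 80 mm away. Origin: centre of the collar's underside.
- dump (a joint): Travel of the red plunger (m): 0 up at rest, same spring as the green one. To be left alone.
- portafilter: Bystander: portafilter lying on the bench, steel basket 70 in diameter, 34 high, black handle to -x, 215 long. Origin: centre of the basket's underside.
- jug: Bystander: steel milk jug 76 in diameter, 95 high, handle at its +y. Origin: centre of its underside.
- bottle: Bystander: white plastic bottle with a blue cap, 60 in diameter, 170 high, standing beside the unit on the robot's right. Origin: centre of its underside.
- screwdriver: Bystander: screwdriver with an orange handle, lying along its x, handle to -x. Origin: under its middle.
- wrench: Bystander: steel wrench lying along its x. Origin: under its middle.
- fitting: Bystander: brass pipe fitting 36 in diameter, 45 high, standing beside the unit on the robot's left. Origin: centre of its underside.

How it is judged:
By the outcome, as a careful person would: the job done as asked, in the order asked, and still so for the second after the job is handed in, while the arm keeps its last pose, push and grip.
It also fails if it takes over 58 s, if anything falls off the work surface, if the arm or the gripper's body presses on something with over 40 N, if the wrist force passes 120 N, or if a joint passes its speed limit or range.

ROBOT

A 6-joint arm with a two-finger parallel gripper is mounted at the origin on the work surface. World frame = base frame: x ahead of the robot, y to its left, z up, the work surface at z = 0. Lengths are in m, angles in degrees, forces in N, time in s.
With the tool pointing down it reaches from about 0.375 to 0.9 m from the base axis. Payload 3.1 kg.
Tool frame: the origin (TCP) lies between the finger pads; the fingertips stand 11 mm ahead of it and the grasp point (between the pads) lies 8 mm behind it; z points along the fingers, y is the line along which they close (so a half turn about z gives the same grasp; the last joint's range is limited). The gripper opens to 87 mm and grips with 3 to 60 N. Pads are 19 mm wide; open, the fingers measure 117 mm over their backs; the gripper's body (75 mm by 190 mm) begins 51 mm behind the grasp point.
Start: joints at [57.496, 30.224, 82.088, -0, 67.689, -10.227], TCP at [0.237, 0.578, 0.234] pointing down, gripper open.
Joint ranges: [-176.69, 176.69], [-43.24, 126.21], [12.49, 139.97], [-82, 262], [0, 151.66], [-163.58, 163.58]. Speed limits (degrees/s): [159.86, 159.86, 180, 180, 180, 180].

INTERFACE

Orientations are given as a 3x3 rotation matrix whose columns are the frame's x, y, z axes.
In Python, from rig import bot, viewer, workorder, models gives the robot as it stands.
- The arm moves only by the shell command python3 -m jog 'ROWS'. ROWS is JSON, a list of rows, each a list of 7 numbers: the opening, from 0 (shut) to 1 (fully open), then the shift along the tool's x, y, z in m, then the turn, a rotation vector about the tool's x, y, z in degrees. In form: [[claw, x, y, z, ax, ay, az], ...]. A call has 1 to 20 rows; each row is the pose to reach, as a shift and turn from the pose commanded when the call began, along the tool's axes at that moment; what a row does not reach only later rows make up. A row lasts 1/8 s, in which the tool goes at most 62.5 mm and 10.7 degrees, less where a joint would pass 70% of its speed; a pose out of reach is approached as far as the arm can. A call with a gripper value outside its range is refused whole. The fingers move at their own pace and stop on an object; the grip force is fixed at half the most. Time passes only in rows, so rows that repeat a pose let the fingers close. It gives the time, the measured TCP pose, the force, the opening and the grip force at its end, in the units of the state.
- bot.read_state(): the state, without advancing time (a new reading comes with each control period).
- viewer.capture(name): name is "side" or "top"; returns (picture, depth): 384x512x3 uint8, blue, green, red; 384x512 float32, m along the optical axis (not along the pixel's ray), 0 where there is no reading.
- viewer.camera_info(name): a dict with "fx", "fy", "cx", "cy" (pixels), "world_to_cam" (4x4, takes a point from world to camera coordinates). Camera axes: x right, y down, z forward; pixel columns grow to the right and rows downward; lengths in m; the calibration is good to about 2 mm. A picture is of the moment at which its call begins. camera_info takes no time and is no camera call.
- workorder.hand_in(): hands the job in; it is judged then, once.
Trained networks look in the newest picture that a camera, given by its name, has taken for a name from the list of things; names that differ only in an ending like _2 or _b are one class to them, and where a whole thing is asked for, a point or a joint stands for the part that bears it (a point fixed in the world has none). Each returns a list of dicts, best first, with "p" (0 to 1); they miss things now and then, are a little off and sometimes report something else, mostly with a low value. They report only what shows in the picture. A call takes as long as a camera call.
- models.outline_of(camera, thing): "mask" (384x512 bool, what is visible of it).
- models.tip_of(camera, thing): "xyz" ([x, y, z] in m, in world coordinates, good to about 4 mm: a listed point, or the origin of a listed thing).
The state is a dict: "time_s": time; "joint_positions": joint angles; "qvel": joint speeds; "tau": joint torques, N m; "position": TCP position; "tcp_rot": TCP orientation; "force": force on the tool from outside, world axes, zero at the start; "moment": the same for the moment, N m; "opening": opening from 0.0 (shut) to 1.0 (fully open); "grasp_force": force on a finger pad.
Only numpy, scipy, OpenCV 4.12 (cv2) and the standard library are available. Lean on these libraries where they do the work, as an engineer would, in place of code of your own. Each camera call takes 0.05 s, during which the arm holds its last target. There are 200 camera calls.

## Working session

There is one attempt and no reset: what is moved stays moved. The work goes in short steps, Python scripts to look and compute and a shell command to move; the robot and the scene stay as the last step left them, time stands still between calls to the robot, and variables do not carry over. Pictures are saved under pics/ and viewed, at most 10 in all, crops included, and the job is handed in when it is done.

```bash
mkdir -p pics
cat > h.py <<'E'
import numpy as np, cv2, json
from rig import bot, viewer, workorder, models
E
python3 - <<'E'
from h import *
for c in("side","top"):
    p,d=viewer.capture(c); cv2.imwrite(f"pics/{c}0.png",p)
    for t in ["rig","guard_handle","guard_hinge","vent_top","vent_valve","dump_valve","bottle","fitting","jug","portafilter","screwdriver","wrench"]:
        r=models.tip_of(c,t)
        print(c,t,[(np.round(x["xyz"],3).tolist(),round(x["p"],2)) for x in r[:2]])
s=bot.read_state(); print(s["time_s"],s["position"],np.round(s["tcp_rot"],3).tolist(),s["force"])
E
```

```text
side rig [([0.749, 0.057, 0.0], 0.57)]
side guard_handle [([0.547, 0.078, 0.134], 0.61)]
side guard_hinge [([0.627, -0.056, 0.135], 0.92)]
side vent_top [([0.572, -0.512, 0.001], 0.68)]
side vent_valve [([0.67, -0.002, 0.057], 0.44)]
side dump_valve [([0.668, -0.004, 0.055], 0.46)]
side bottle [([0.692, -0.114, -0.002], 0.75), ([0.624, 0.423, -0.002], 0.3)]
side fitting []
side jug [([0.624, 0.42, 0.003], 0.81)]
side portafilter [([0.451, 0.387, 0.002], 0.98)]
side screwdriver [([0.392, -0.438, -0.001], 0.87), ([0.744, 0.056, -0.003], 0.65)]
side wrench [([0.572, -0.51, 0.003], 0.8)]
top rig [([0.75, 0.053, 0.002], 0.91), ([0.551, 0.082, 0.135], 0.73)]
top guard_handle [([0.548, 0.081, 0.135], 0.7)]
top guard_hinge [([0.634, -0.055, 0.135], 0.58)]
top vent_top []
top vent_valve []
top dump_valve []
top bottle [([0.695, -0.118, 0.002], 0.88)]
top fitting [([0.638, 0.186, 0.002], 0.57)]
top jug [([0.626, 0.422, 0.006], 0.98)]
top portafilter [([0.451, 0.387, 0.001], 0.62)]
top screwdriver [([0.395, -0.442, 0.0], 0.7)]
top wrench [([0.573, -0.519, -0.003], 0.58)]
1.3 [0.23688072 0.57836778 0.23358272] [[-0.925, 0.379, 0.0], [0.379, 0.925, 0.0], [-0.0, 0.0, -1.0]] [0.76718344 0.15482181 0.31237365]
```

```bash
python3 -c "
import cv2,numpy as np
a=cv2.imread('pics/side0.png');b=cv2.imread('pics/top0.png')
cv2.imwrite('pics/both0.png',cv2.resize(np.vstack([a,b]),(400*1,600)) if 0 else cv2.resize(np.hstack([a,b]),(800,300)))"
```

```text
(no output)
```

View pics/side0.png

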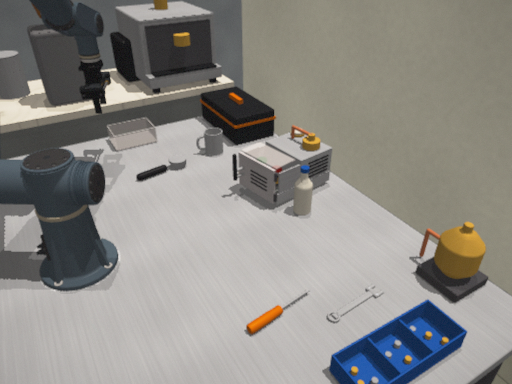

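View pics/top0.png

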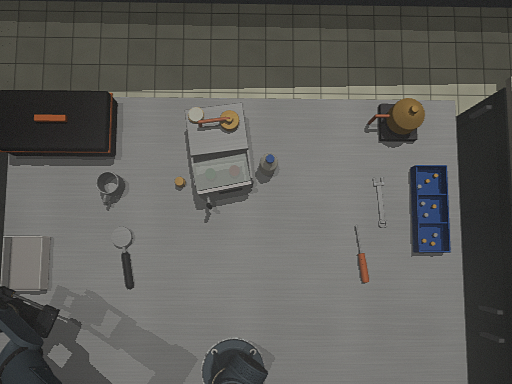

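The side view has the unit at about (285,165) and its handle at (235,167). The top view has the handle at (209,206). Through the clear roof, green shows on the left at (209,176) and red on the right at (235,172). The network positions agree with this, so I'll work out the approach.

```bash
cat >> h.py <<'E'
hinge=np.array([.630,-.0555]); yaw=8.6; 
def hd(R): return np.degrees(np.arctan2(R[1,1],R[0,1]))
def rel(p,heading,base=None):
    """shift+turn row (tool axes) to world TCP p, tool down, tool y at heading"""
    s=base or bot.read_state(); R=np.array(s["tcp_rot"]); d=R.T@(np.array(p)-s["position"])
    a=(heading-hd(R)+180)%360-180
    return np.round([*d,0,0,-a],4).tolist()
def handle(ang,z=.127):  # door angle deg
    t=np.radians(yaw+ang); c,s_=np.cos(t),np.sin(t)
    return [*(hinge+np.array([[c,-s_],[s_,c]])@[-.052,.148]),z]
def st(): 
    s=bot.read_state(); print(round(s["time_s"],2),np.round(s["position"],4),round(hd(np.array(s["tcp_rot"])),1),np.round(s["force"],1),round(s["opening"],3),np.round(s["grasp_force"],1),np.round(s["joint_positions"],0)); return s
E
python3 - <<'E'
from h import *
st(); print(handle(3.4))
print(rel([.548,.080,.235],-78),rel([.548,.080,.127],-78))
E
```

```text
1.3 [0.2369 0.5784 0.2336] 67.7 [0.8 0.2 0.3] 1.0 0.0 [ 57.  30.  82.  -0.  68. -10.]
[np.float64(0.5483653945208138), np.float64(0.07845443698607973), 0.127]
[-0.4768, -0.3432, -0.0014, 0.0, 0.0, 145.7241] [-0.4768, -0.3432, 0.1066, 0.0, 0.0, 145.7241]
```

```bash
python3 -m jog '[[1,-0.03,-0.022,0,0,0,10],[1,-0.06,-0.043,0,0,0,20],[1,-0.09,-0.065,0,0,0,30],[1,-0.13,-0.094,0,0,0,40],[1,-0.165,-0.119,0,0,0,50],[1,-0.2,-0.144,0,0,0,60],[1,-0.235,-0.169,0,0,0,70],[1,-0.27,-0.194,0,0,0,80],[1,-0.305,-0.22,0,0,0,90],[1,-0.34,-0.245,0,0,0,100],[1,-0.375,-0.27,0,0,0,110],[1,-0.41,-0.295,0,0,0,120],[1,-0.445,-0.32,0,0,0,130],[1,-0.47,-0.338,0,0,0,140],[1,-0.477,-0.343,0,0,0,145.7],[1,-0.477,-0.343,0,0,0,145.7],[1,-0.477,-0.343,0,0,0,145.7]]'
python3 - <<'E'
from h import *
st()
p,d=viewer.capture("top"); 
for t in("guard_handle","guard_hinge"): print([(np.round(x["xyz"],3),round(x["p"],2)) for x in models.tip_of("top",t)])
p2,d=viewer.capture("side"); 
for t in("guard_handle","guard_hinge","rig"): print([(np.round(x["xyz"],3),round(x["p"],2)) for x in models.tip_of("side",t)])
cv2.imwrite("pics/a.png",np.hstack([cv2.resize(p[120:240,150:290],None,fx=2.8,fy=2.8),cv2.resize(p2[100:220,200:340],None,fx=2.8,fy=2.8)]))
print(rel(handle(3.4),-78))
E
```

```text
time_s: 3.42
position: [0.5478, 0.0806, 0.2335]
tcp_rot: [[0.978, 0.21, -0.001], [0.21, -0.978, 0.0], [-0.001, -0.0, -1.0]]
force: [0.3, 0.1, -0.1]
opening: 1.001
grasp_force: 0.0
3.42 [0.5478 0.0806 0.2335] -77.9 [ 0.3  0.1 -0.1] 1.001 0.0 [-3. 25. 92.  0. 63. 75.]
[]
[(array([ 0.632, -0.054,  0.136]), 0.94)]
[(array([0.546, 0.081, 0.132]), 0.9), (array([0.745, 0.054, 0.001]), 0.28)]
[(array([ 0.626, -0.057,  0.134]), 0.82)]
[(array([ 0.748,  0.056, -0.   ]), 0.57)]
[-0.0001, 0.002, 0.1066, 0.0, 0.0, 0.0724]
```

View pics/a.png

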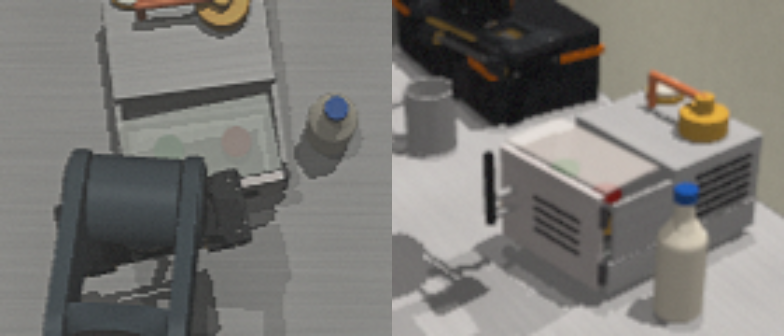

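The top crop shows the wrist over the handle area, with the plungers behind the roof. In the side crop the handle is at about (488,187), and a dark shape lies above it over the toolbox. I'll check by projection that this is the gripper.

```bash
cat >> h.py <<'E'
def proj(cam,p):
    i=viewer.camera_info(cam); q=np.array(i["world_to_cam"])@[*p,1]; return np.round([i["fx"]*q[0]/q[2]+i["cx"],i["fy"]*q[1]/q[2]+i["cy"],q[2]],2)
def unproj(cam,u,v,z):
    i=viewer.camera_info(cam); return (np.linalg.inv(i["world_to_cam"])@[(u-i["cx"])*z/i["fx"],(v-i["cy"])*z/i["fy"],z,1])[:3]
E
python3 - <<'E'
from h import *
s=bot.read_state()
print(proj("side",s["position"]),proj("side",handle(3.4,.167)),proj("side",handle(3.4,.063)))
p2,d=viewer.capture("side"); 
cv2.imwrite("pics/b.png",cv2.resize(p2[20:220,130:330],None,fx=3,fy=3))
# handle bar by dark pixels near its projection
m=(p2.max(2)<60)
for v in range(150,182,3):
    us=[u for u in range(225,248) if m[v,u]]; 
    if us: u=np.mean(us); print(v,us[0],us[-1],np.round(unproj("side",u,v,d[v,int(u)]),3))
E
```

```text
[234.03 135.82   1.34] [234.98 154.04   1.37] [235.83 180.32   1.43]
156 233 235 [0.542 0.073 0.164]
159 233 235 [0.543 0.076 0.15 ]
162 233 235 [0.541 0.073 0.141]
165 234 235 [0.543 0.075 0.128]
168 234 235 [0.542 0.073 0.118]
171 234 236 [0.542 0.071 0.107]
174 234 236 [0.545 0.076 0.091]
177 234 236 [0.544 0.074 0.08 ]
```

View pics/b.png

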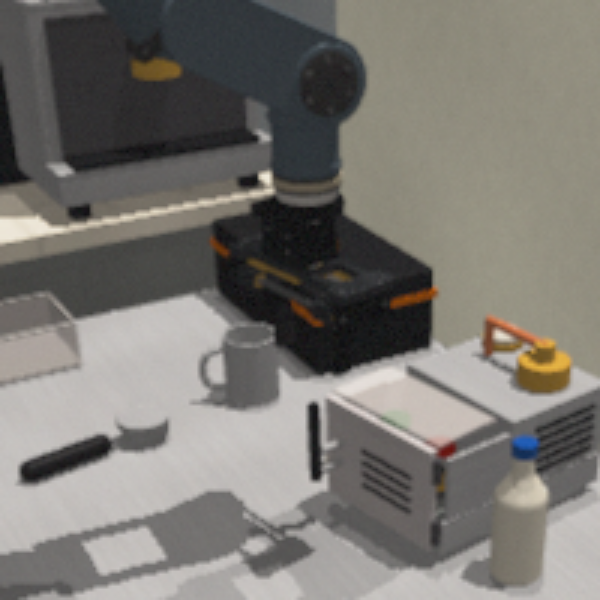

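The gripper hangs above the handle at zoom (310,300), though it is hard to make out against the toolbox. The bar's depth readings put it at about (0.547,0.079), so I'll descend and grip.

```bash
python3 -m jog '[[1,0,0.002,0.03,0,0,0],[1,0,0.002,0.06,0,0,0],[1,0,0.002,0.085,0,0,0],[1,0,0.002,0.1,0,0,0],[1,0,0.002,0.106,0,0,0],[1,0,0.002,0.106,0,0,0],[0.5,0,0.002,0.106,0,0,0],[0.2,0,0.002,0.106,0,0,0],[0,0,0.002,0.106,0,0,0],[0,0,0.002,0.106,0,0,0],[0,0,0.002,0.106,0,0,0],[0,0,0.002,0.106,0,0,0],[0,0,0.002,0.106,0,0,0],[0,0,0.002,0.106,0,0,0]]'
python3 - <<'E'
from h import *
s=st()
# arc about hinge from present pose
P=s["position"]; r=P[:2]-hinge; print("radius",np.hypot(*r),"door",np.degrees(np.arctan2(r[1],r[0]))-109.36-yaw)
for a in range(3,91,3):
    t=np.radians(a); c,q=np.cos(t),np.sin(t)
    if a%6==0 or a<=12: print(a,rel([*(hinge+np.array([[c,-q],[q,c]])@r),P[2]],hd(np.array(s["tcp_rot"]))+a))
E
```

```text
time_s: 5.58
position: [0.5467, 0.0801, 0.1274]
tcp_rot: [[0.978, 0.206, -0.005], [0.206, -0.978, 0.004], [-0.004, -0.005, -1.0]]
force: [-5.6, 11.7, 6.9]
opening: 0.172
grasp_force: 6.5
5.58 [0.5467 0.0801 0.1274] -78.1 [-5.6 11.7  6.9] 0.172 6.5 [-3. 33. 98.  0. 49. 75.]
radius 0.1591002501947472 door 3.596162752398465
3 [-0.0078, 0.003, 0.0, 0.0, 0.0, -3.0]
6 [-0.0154, 0.0064, 0.0, 0.0, 0.0, -6.0]
9 [-0.0228, 0.0102, 0.0, 0.0, 0.0, -9.0]
12 [-0.03, 0.0144, 0.0, 0.0, 0.0, -12.0]
18 [-0.0437, 0.0239, 0.0, 0.0, 0.0, -18.0]
24 [-0.0563, 0.0347, 0.0, 0.0, 0.0, -24.0]
30 [-0.0677, 0.0468, 0.0, 0.0, 0.0, -30.0]
36 [-0.0778, 0.0601, -0.0, 0.0, 0.0, -36.0]
42 [-0.0865, 0.0743, -0.0001, 0.0, 0.0, -42.0]
48 [-0.0936, 0.0893, -0.0001, 0.0, 0.0, -48.0]
54 [-0.0992, 0.1051, -0.0002, 0.0, 0.0, -54.0]
60 [-0.103, 0.1213, -0.0002, 0.0, 0.0, -60.0]
66 [-0.1051, 0.1378, -0.0003, 0.0, 0.0, -66.0]
72 [-0.1055, 0.1544, -0.0004, 0.0, 0.0, -72.0]
78 [-0.1042, 0.171, -0.0005, 0.0, 0.0, -78.0]
84 [-0.1011, 0.1874, -0.0006, 0.0, 0.0, -84.0]
90 [-0.0963, 0.2033, -0.0007, 0.0, 0.0, -90.0]
```

```bash
python3 -m jog '[[0,-0.0078,0.003,0,0,0,-3],[0,-0.0154,0.0064,0,0,0,-6],[0,-0.0228,0.0102,0,0,0,-9],[0,-0.03,0.0144,0,0,0,-12],[0,-0.0437,0.0239,0,0,0,-18],[0,-0.0563,0.0347,0,0,0,-24],[0,-0.0677,0.0468,0,0,0,-30],[0,-0.0677,0.0468,0,0,0,-30],[0,-0.0677,0.0468,0,0,0,-30]]'
python3 - <<'E'
from h import *
st()
for c in("side","top"):
    viewer.capture(c)
    for t in("guard_hinge","guard_handle"): print(c,t,[(np.round(x["xyz"],3),round(x["p"],2)) for x in models.tip_of(c,t)][:1])
E
```

```text
time_s: 6.7
position: [0.4894, 0.0193, 0.1274]
tcp_rot: [[0.744, 0.668, -0.006], [0.668, -0.744, 0.002], [-0.003, -0.005, -1.0]]
force: [-6.5, 3.4, 4.2]
opening: 0.152
grasp_force: 30.0
6.7 [0.4894 0.0193 0.1274] -48.1 [-6.5  3.4  4.2] 0.152 30.0 [-11.  30. 107.   0.  44.  37.]
side guard_hinge [(array([ 0.629, -0.052,  0.135]), 0.73)]
side guard_handle [(array([0.49 , 0.019, 0.133]), 0.86)]
top guard_hinge [(array([ 0.632, -0.053,  0.136]), 0.95)]
top guard_handle []
```

Run:
```python
from h import *
s=st()
P=s["position"]; r=P[:2]-hinge; print("radius",np.hypot(*r),"door",np.degrees(np.arctan2(r[1],r[0]))-109.36-yaw)
for a in range(6,61,6):
    t=np.radians(a); c,q=np.cos(t),np.sin(t)
    print(a,rel([*(hinge+np.array([[c,-q],[q,c]])@r),P[2]],hd(np.array(s["tcp_rot"]))+a))
```

```text
7.0 [0.4895 0.0196 0.1274] -48.1 [-5.7  2.6  4.7] 0.153 30.0 [-11.  30. 107.   0.  44.  37.]
radius 0.15927917728203006 door 33.916135145565256
6 [-0.0154, 0.0065, 0.0, 0.0, 0.0, -6.0]
12 [-0.0299, 0.0146, 0.0, 0.0, 0.0, -12.0]
18 [-0.0436, 0.0241, 0.0, 0.0, 0.0, -18.0]
24 [-0.0562, 0.035, 0.0, 0.0, 0.0, -24.0]
30 [-0.0676, 0.0472, -0.0, 0.0, 0.0, -30.0]
36 [-0.0776, 0.0605, -0.0001, 0.0, 0.0, -36.0]
42 [-0.0863, 0.0748, -0.0001, 0.0, 0.0, -42.0]
48 [-0.0933, 0.0899, -0.0002, 0.0, 0.0, -48.0]
54 [-0.0988, 0.1056, -0.0002, 0.0, 0.0, -54.0]
60 [-0.1025, 0.1219, -0.0003, 0.0, 0.0, -60.0]
```

```bash
python3 -m jog '[[0,-0.0077,0.0031,0,0,0,-3],[0,-0.0154,0.0065,0,0,0,-6],[0,-0.0299,0.0146,0,0,0,-12],[0,-0.0436,0.0241,0,0,0,-18],[0,-0.0562,0.035,0,0,0,-24],[0,-0.0676,0.0472,0,0,0,-30],[0,-0.0676,0.0472,0,0,0,-30]]' && python3 -m jog '[[0,-0.0077,0.0031,0,0,0,-3],[0,-0.0154,0.0065,0,0,0,-6],[0,-0.0299,0.0146,0,0,0,-12],[0,-0.0436,0.0241,0,0,0,-18],[0,-0.0562,0.035,0,0,0,-24],[0,-0.0626,0.041,0,0,0,-27],[0,-0.0626,0.041,0,0,0,-27],[0,-0.0626,0.041,0,0,0,-27]]'
python3 - <<'E'
from h import *
s=st()
P=s["position"]; r=P[:2]-hinge; print("radius",np.hypot(*r),"door",np.degrees(np.arctan2(r[1],r[0]))-109.36-yaw)
E
```

```text
time_s: 7.88
position: [0.4721, -0.0623, 0.1274]
tcp_rot: [[0.31, 0.951, -0.004], [0.951, -0.31, 0.001], [-0.001, -0.004, -1.0]]
force: [-4.7, -0.1, 3.8]
opening: 0.153
grasp_force: 30.0
time_s: 8.88
position: [0.4942, -0.1338, 0.1275]
tcp_rot: [[-0.155, 0.988, 0.002], [0.988, 0.155, -0.0], [-0.0, 0.002, -1.0]]
force: [2.9, 3.1, -3.2]
opening: 0.153
grasp_force: 30.0
8.88 [ 0.4942 -0.1338  0.1275] 8.9 [ 2.9  3.1 -3.2] 0.153 30.0 [-28.  31. 104.   0.  45. -37.]
radius 0.1567212634606332 door -268.00358073926975
```

```bash
python3 -m jog '[[0.3,0,0,0,0,0,0],[0.6,0,0,0,0,0,0],[0.6,0,0,0,0,0,0],[0.6,0,0,0,0,0,0],[0.6,0,0,-0.02,0,0,0],[0.6,0,0,-0.06,0,0,0],[0.6,0,0,-0.11,0,0,0],[0.6,0,0,-0.12,0,0,0],[0.6,0,0,-0.12,0,0,0]]'
python3 - <<'E'
from h import *
s=st()
for c in("side","top"):
    p,d=viewer.capture(c); cv2.imwrite(f"pics/{c}1.png",p)
    for t in("guard_hinge","guard_handle","vent_top","vent_valve","dump_valve","rig"): print(c,t,[(np.round(x["xyz"],3).tolist(),round(x["p"],2)) for x in models.tip_of(c,t)][:2])
a=cv2.imread("pics/side1.png")[80:230,180:380];b=cv2.imread("pics/top1.png")[100:250,130:330]
cv2.imwrite("pics/c.png",np.hstack([cv2.resize(x,None,fx=2,fy=2) if 0 else cv2.resize(x,(400,300)) for x in(a,b)]))
E
```

```text
time_s: 10.0
position: [0.4932, -0.1343, 0.248]
tcp_rot: [[-0.157, 0.988, 0.001], [0.988, 0.157, -0.001], [-0.001, 0.001, -1.0]]
force: [-0.8, -0.3, -0.3]
opening: 0.598
grasp_force: 0.0
10.0 [ 0.4932 -0.1343  0.248 ] 9.0 [-0.8 -0.3 -0.3] 0.598 0.0 [-28.  20.  97.  -0.  62. -37.]
side guard_hinge []
side guard_handle [([0.491, -0.134, 0.132], 0.95)]
side vent_top []
side vent_valve []
side dump_valve []
side rig [([0.748, 0.056, 0.0], 0.76)]
top guard_hinge [([0.631, -0.053, 0.134], 0.93)]
top guard_handle [([0.497, -0.136, 0.136], 0.63)]
top vent_top [([0.658, 0.076, 0.119], 0.62)]
top vent_valve [([0.654, 0.084, 0.052], 0.46), ([0.656, 0.078, 0.122], 0.24)]
top dump_valve [([0.668, -0.007, 0.053], 0.47)]
top rig [([0.747, 0.051, 0.002], 0.93)]
```

View pics/c.png

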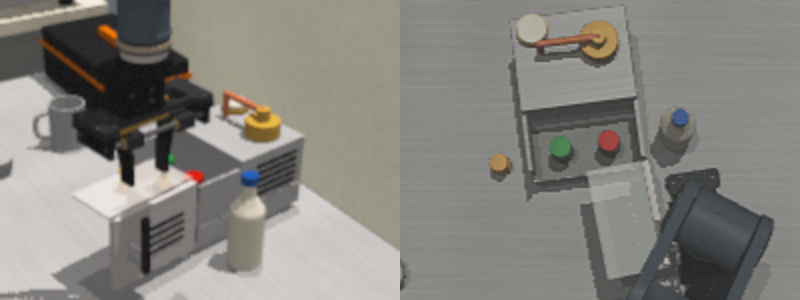

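The door stands open at about a right angle. In the top half of the picture, the green cap is at (561,145) on the left and the red cap at (608,140). Next I'll locate the cap centres by colour and depth.

Run:
```python
from h import *
for n,f in(("green",lambda b,g,r:(g>1.4*r)&(g>1.2*b)&(g>50)),("red",lambda b,g,r:(r>1.8*g)&(r>1.8*b)&(r>60))):
  P=[];
  for k in range(3):
    p,d=viewer.capture("top"); b,g,r=[p[...,i].astype(float) for i in range(3)]
    m=f(b,g,r); m[:155]=0;m[195:]=0;m[:,:195]=0;m[:,255:]=0
    nn,l,s,c=cv2.connectedComponentsWithStats(m.astype(np.uint8)); i=1+np.argmax(s[1:,4]); 
    v,u=np.where(l==i); z=d[v,u]; Q=np.array([unproj("top",a+0,b_+0,z_) for a,b_,z_ in zip(u,v,z)]); Q=Q[Q[:,2]>.10]
    P.append(np.r_[np.median(Q[:,2]),(Q.max(0)+Q.min(0))[:2]/2,Q.mean(0)[:2],len(Q)])
  print(n,np.round(P,4).tolist())
  print([(np.round(x["xyz"],3).tolist(),round(x["p"],2)) for x in models.tip_of("top","vent_top")])
s=st(); print(rel([.658,.079,.25],-81.4))
```

```text
green [[0.1197, 0.5445, 0.0363, 0.6536, 0.0781, 86.0], [0.1192, 0.6568, 0.0792, 0.6565, 0.0795, 86.0], [0.1186, 0.6563, 0.079, 0.6565, 0.0795, 86.0]]
[([0.654, 0.076, 0.12], 0.6)]
red [[0.1191, 0.6681, 0.0002, 0.6675, 0.0006, 85.0], [0.1193, 0.6675, 0.0018, 0.6672, 0.001, 83.0], [0.1194, 0.6674, 0.0002, 0.6672, 0.0008, 84.0]]
[([0.653, 0.078, 0.121], 0.63), ([0.747, 0.054, 0.001], 0.22)]
11.1 [ 0.4933 -0.1342  0.2476] 9.0 [ 0.3  0.6 -0.9] 0.601 0.0 [-28.  20.  97.  -0.  62. -37.]
[0.1847, 0.1961, -0.0024, 0.0, 0.0, 90.4232]
```

```bash
python3 -m jog '[[0,0.018,0.019,0,0,0,9],[0,0.036,0.039,0,0,0,18],[0,0.055,0.058,0,0,0,27],[0,0.074,0.078,0,0,0,36],[0,0.092,0.098,0,0,0,45],[0,0.11,0.117,0,0,0,54],[0,0.129,0.137,0,0,0,63],[0,0.148,0.157,0,0,0,72],[0,0.166,0.176,0,0,0,81],[0,0.184,0.196,0,0,0,90.4],[0,0.184,0.196,0,0,0,90.4],[0,0.184,0.196,0,0,0,90.4],[0,0.184,0.196,0,0,0,90.4]]'
python3 - <<'E'
from h import *
st(); print(rel([.657,.079,.135],-81.4))
E
```

```text
time_s: 12.72
position: [0.6573, 0.0774, 0.2475]
tcp_rot: [[0.989, 0.15, -0.001], [0.15, -0.989, -0.0], [-0.001, 0.0, -1.0]]
force: [0.1, 0.1, 0.9]
opening: 0.004
grasp_force: 0.0
12.72 [0.6573 0.0774 0.2475] -81.4 [0.1 0.1 0.9] 0.004 0.0 [-3. 32. 75. -0. 72. 78.]
[-0.0, -0.0016, 0.1125, 0.0, 0.0, 0.0296]
```

```bash
python3 -m jog '[[0,0,-0.0015,0.03,0,0,0],[0,0,-0.0015,0.06,0,0,0],[0,0,-0.0015,0.09,0,0,0],[0,0,-0.0015,0.105,0,0,0],[0,0,-0.0015,0.112,0,0,0],[0,0,-0.0015,0.112,0,0,0],[0,0,-0.0015,0.112,0,0,0]]' && python3 -m jog '[[0,0,0,0.002,0,0,0],[0,0,0,0.004,0,0,0],[0,0,0,0.006,0,0,0],[0,0,0,0.008,0,0,0],[0,0,0,0.008,0,0,0],[0,0,0,0.008,0,0,0],[0,0,0,0.008,0,0,0]]'
```

```text
time_s: 13.6
position: [0.6586, 0.0797, 0.1368]
tcp_rot: [[0.989, 0.15, 0.002], [0.15, -0.989, -0.0], [0.002, 0.0, -1.0]]
force: [-0.0, 0.2, -0.8]
opening: 0.005
grasp_force: 0.0
time_s: 14.48
position: [0.658, 0.0798, 0.128]
tcp_rot: [[0.989, 0.15, 0.001], [0.15, -0.989, 0.0], [0.001, 0.0, -1.0]]
force: [-1.9, -0.5, 4.3]
opening: 0.004
grasp_force: 2.5
```

```bash
python3 -m jog '[[0,0,0,0.002,0,0,0],[0,0,0,0.004,0,0,0],[0,0,0,0.006,0,0,0],[0,0,0,0.007,0,0,0],[0,0,0,0.007,0,0,0],[0,0,0,0.007,0,0,0],[0,0,0,0.007,0,0,0]]'
python3 - <<'E'
from h import *
F=[];Z=[]
for i in range(8):
    p,d=viewer.capture("side"); s=bot.read_state(); F.append(s["force"]);Z.append(s["position"][2])
print(np.mean(F,0),np.std(F,0),np.mean(Z),np.std(Z))
u,v,_=proj("side",[.657,.079,.1]);print(u,v)
u,v=int(u),int(v); cv2.imwrite("pics/d.png",cv2.resize(p[v-40:v+40,u-50:u+50],None,fx=7,fy=7,interpolation=cv2.INTER_CUBIC))
E
```

```text
time_s: 15.35
position: [0.658, 0.0797, 0.1216]
tcp_rot: [[0.989, 0.15, 0.001], [0.15, -0.989, -0.0], [0.001, 0.0, -1.0]]
force: [-2.3, 0.4, 7.0]
opening: 0.003
grasp_force: 3.8
[-1.9382517   0.34090606  7.69121905] [0.39338854 0.40976116 0.41981898] 0.12162886150253233 8.91292242989118e-06
262.38 163.22
```

View pics/d.png

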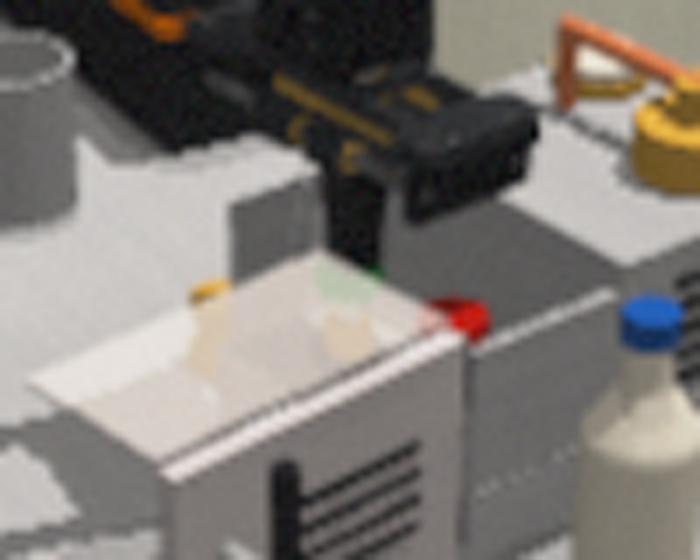

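The closed fingers press the green cap at (350,280), the stem is seen through the roof above the collar at (345,335), and the red cap at (465,318) is clear. Position gives 9.4 mm of travel and force gives 9.2 mm, so I'll go 2.6 mm further and hold.

```bash
python3 -m jog '[[0,0,0,0.001,0,0,0],[0,0,0,0.002,0,0,0],[0,0,0,0.0026,0,0,0],[0,0,0,0.0026,0,0,0],[0,0,0,0.0026,0,0,0]]'
python3 - <<'E'
from h import *
F=[];Z=[]
for i in range(10):
    p,d=viewer.capture("side"); s=bot.read_state(); F.append(s["force"]);Z.append(s["position"][2])
f=np.mean(F,0); print(f,np.mean(Z),"travel F",(f[2]-4)/.4,"z",131-1000*np.mean(Z))
u,v,_=proj("side",[.657,.079,.1]); u,v=int(u),int(v); cv2.imwrite("pics/e.png",cv2.resize(p[v-25:v+25,u-30:u+30],None,fx=10,fy=10,interpolation=cv2.INTER_CUBIC))
viewer.capture("top")
for t in("guard_handle","guard_hinge","dump_valve"): print(t,[(np.round(x["xyz"],3).tolist(),round(x["p"],2)) for x in models.tip_of("top",t)][:1])
E
```

```text
time_s: 16.38
position: [0.658, 0.0798, 0.1192]
tcp_rot: [[0.989, 0.15, 0.001], [0.15, -0.989, -0.0], [0.001, 0.0, -1.0]]
force: [-2.7, -0.4, 8.2]
opening: 0.002
grasp_force: 4.3
[-2.16725435  0.34388224  8.65931679] 0.11925557862676114 travel F 11.64829196313561 z 11.74442137323885
guard_handle [([0.496, -0.136, 0.136], 0.7)]
guard_hinge [([0.63, -0.055, 0.134], 0.74)]
dump_valve []
```

View pics/e.png

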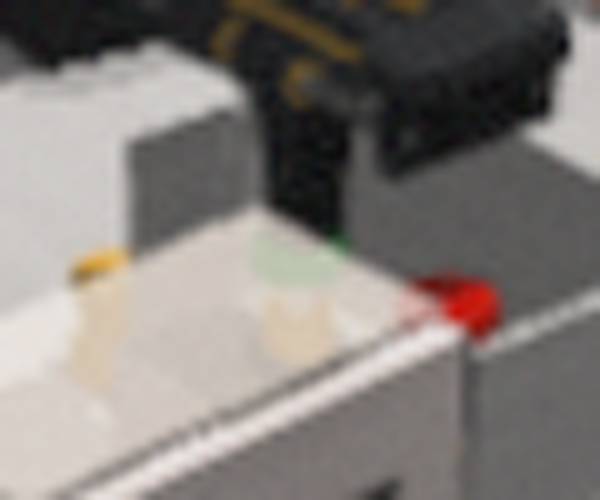

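The stem between the green cap (300,260) and the collar (300,325) shows no black, which fits half travel. I'll trim by 0.3 mm and hold for 5 s.

```bash
python3 -m jog '[[0,0,0,0.0003,0,0,0],[0,0,0,0.0003,0,0,0],[0,0,0,0.0003,0,0,0],[0,0,0,0.0003,0,0,0],[0,0,0,0.0003,0,0,0],[0,0,0,0.0003,0,0,0],[0,0,0,0.0003,0,0,0],[0,0,0,0.0003,0,0,0],[0,0,0,0.0003,0,0,0],[0,0,0,0.0003,0,0,0],[0,0,0,0.0003,0,0,0],[0,0,0,0.0003,0,0,0],[0,0,0,0.0003,0,0,0],[0,0,0,0.0003,0,0,0],[0,0,0,0.0003,0,0,0],[0,0,0,0.0003,0,0,0],[0,0,0,0.0003,0,0,0],[0,0,0,0.0003,0,0,0],[0,0,0,0.0003,0,0,0],[0,0,0,0.0003,0,0,0]]' && python3 -m jog '[[0,0,0,0,0,0,0],[0,0,0,0,0,0,0],[0,0,0,0,0,0,0],[0,0,0,0,0,0,0],[0,0,0,0,0,0,0],[0,0,0,0,0,0,0],[0,0,0,0,0,0,0],[0,0,0,0,0,0,0],[0,0,0,0,0,0,0],[0,0,0,0,0,0,0],[0,0,0,0,0,0,0],[0,0,0,0,0,0,0],[0,0,0,0,0,0,0],[0,0,0,0,0,0,0],[0,0,0,0,0,0,0],[0,0,0,0,0,0,0],[0,0,0,0,0,0,0],[0,0,0,0,0,0,0],[0,0,0,0,0,0,0],[0,0,0,0,0,0,0]]' && python3 -c "
from h import *
st(); print(workorder.hand_in())"
```

```text
time_s: 19.58
position: [0.658, 0.0798, 0.119]
tcp_rot: [[0.989, 0.15, 0.001], [0.15, -0.989, -0.0], [0.001, 0.0, -1.0]]
force: [-2.2, 0.3, 8.0]
opening: 0.002
grasp_force: 4.3
time_s: 22.08
position: [0.658, 0.0798, 0.119]
tcp_rot: [[0.989, 0.15, 0.001], [0.15, -0.989, -0.0], [0.001, 0.0, -1.0]]
force: [-2.4, 1.1, 9.0]
opening: 0.0
grasp_force: 4.3
22.07 [0.658  0.0798 0.119 ] -81.4 [-2.4  1.1  9. ] 0.0 4.3 [-3. 41. 82. -0. 58. 79.]
the job is handed in; nothing more can be done
None
```

I handed the job in at 22 s with the guard door open at about 92° and the green plunger held at about 12 mm by position and force; it had been held there for 5 s, and the red plunger and bench items were never touched.

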